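# Close a card reader in the ratchet hand press

## Task

The card reader lying in the shuttle of the blue hand press is still propped open: draw the orange wedge out of its front seam and lay it flat in its own orange-marked slot of the black tray. Then push the shuttle by its red plate fully home under the ram, and pump the press's sprung lever in full strokes, all the way down and back up, until the ram has pressed the reader's cover fully shut; leave the ram down on the cover and the lever sprung back up. Leave the blue cup, the solder spool, the flux pot and the screwdriver where they stand.

Things in the scene. Friction and masses are not known exactly. Their poses are not given: they have to be found in the camera images.
- press: blue ratchet hand press, fixed; origin on the worktop under the ram; x from its open front to the column, y along the shuttle's way in and on along the lever, z up. Spans in its frame (mm): foot x -53..107, y +-70; slideway x +-42, y -220..70, 22 high; column x 53..103, y +-33; head x -39..103, y +-35, z 146..182, lever fork on it to z 236; raised ram's top at z 300
- ram (a joint): downward travel of the square toothed ram and its 50 x 70 mm pad (m): 0 fully raised (pad 132 mm above the worktop); the pad meets the propped cover at 0.067, the cover is shut at 0.075. The ratchet moves it down only, about 18 mm (12 to 21) per full lever stroke; friction holds it
- ram_pad (a point): centre of the underside of the ram's pad
- lever (a joint): sprung pump lever of the press (rad): 0 up at rest, 0.42 fully down. It turns about a level pin at y -22, z 222 mm in the press frame and reaches towards the press's +y; at 0 it rises 0.21 rad above level. Pushing it down at the grip takes 6 to 20 N; it goes stiff when the cover is shut
- lever_grip (a point): point on the upper side of the lever's black rubber grip (24 mm thick, 110 mm long), 192 mm from the pin, to push down on; moves with the lever: about 79 mm downwards and 3 mm sideways over a full stroke
- shuttle (a joint): travel of the shuttle along the press's y (m): 0 at the loading end, 0.14 fully home under the ram, against a stop. Stays where it is left; pushing takes about 3 N.
- push_plate (a point): centre of the outer (-y) face of the shuttle's upright red push plate (56 mm wide along the press's x, 8 mm thick, from 27 to 77 mm above the worktop; this point 60 mm above it); push here towards the press's +y. With the shuttle home this face is 119 mm short of the ram axis
- cover (a joint): how far the grey back cover of the card reader is pressed down onto its black lower shell (m): 0 standing 8 mm proud (propped), 0.008 fully shut. It moves stiffly (28 N).
- cover_top (a point): centre of the top face of the reader's grey cover (62 mm along the press's x by 100 mm along its y), 65 mm above the worktop when propped. The lower shell's rim is 48 mm above the worktop, so the open seam is 8 mm high.
- wedge_orange: loose orange wedge, 45 g: flat blade 62 x 26 x 7 mm (its x, y, z) with an upright grip tab 12 x 26 mm, 15 mm towards -x of the middle, its top 52 mm above the blade's underside. Origin: centre of the blade's underside; x from the tab to the blade's tip. At the start the last 26 mm of the blade are in the reader's front seam: draw it out along its -x by 30 mm before lifting
- tray: black tray 104 x 158 x 6 mm with three slots side by side along its y, fixed; origin: centre of its underside; x points away from the robot
- slot_orange_floor (a point): centre of the floor, 11 mm above the worktop, of the slot with orange floor and orange front label: an open pocket, inside 70 x 36 mm (x, y), walls 7 mm high, 5 mm thick. A wedge lies flat in it, blade along the slot's x, tab towards the robot. The three slots stand 50 mm apart in any order
- slot_blue_floor (a point): the same of the slot with the blue label; a blue wedge like the orange one lies in it, its tab (63 mm above the worktop) 15 mm towards -x
- slot_green_floor (a point): the same of the slot with the green label, empty
- blue_cup: blue plastic cup with small things in it, 59 mm wide, 76 mm high; origin at the centre of its underside; leave alone
- solder_spool: white solder reel with blue flanges, 54 mm wide, 42 mm high; origin at the centre of its underside; leave alone
- flux_pot: black screw-top pot, 56 mm wide, 45 mm high; origin at the centre of its underside; leave alone
- screwdriver: screwdriver with a blue handle, 150 mm long along its y, 20 mm thick, lying; origin at its middle, on the worktop; leave alone

How it is judged:
By the outcome, as a careful person would: the job done as asked, in the order asked, and still so for the second after the job is handed in, with the robot touching nothing.
It also fails if it takes over 67 s, if anything falls off the work surface, if the arm or the gripper's body presses on something with over 40 N, if the wrist force passes 120 N, or if a joint passes its speed limit or range.

## Robot

A 7-joint arm with a two-finger parallel gripper is mounted at the origin on a cart in front of the work surface, level with it; the furniture and walls round the work are solid. World frame = base frame: x ahead of the robot, y to its left, z up, the work surface at z = 0. Lengths are in m, angles in rad, forces in N, time in s.
With the tool pointing down it reaches from about 0.425 to 0.925 m from the base axis. Payload 6.8 kg.
Tool frame: the origin (TCP) lies between the finger pads; the fingertips stand 14 mm ahead of it and the grasp point (between the pads) lies 5 mm behind it; z points along the fingers, y is the line along which they close (so a half turn about z gives the same grasp; the last joint's range is limited). The gripper opens to 88 mm and grips with 3 to 60 N. Pads are 20 mm wide; open, the fingers measure 115 mm over their backs; the gripper's body (75 mm by 178 mm) begins 61 mm behind the grasp point.
Start: joints at [-1.28, 0.477, 0.022, 1.555, -0.011, 1.109, -0.083], TCP at [0.262, 0.622, 0.213] pointing down, gripper open.
Joint ranges: [-2.96, 2.96], [-0.34, 2.1], [-1.41, 1.46], [0.24, 2.44], [-1.37, 4.51], [0.17, 1.92], [-2.96, 2.96]. Speed limits (rad/s): [2.39, 2.39, 3.14, 3.14, 3.14, 3.14, 3.14].

## Interface

Orientations are given as a unit quaternion [w, x, y, z].
In Python, from bench import sense, cams, r gives the robot as it stands.
- The arm moves only by the tool send_rows, never from a script. Its argument "steps" is one flat list of numbers, 7 for each row, row after row: the shift along the tool's x, y, z in units of 0.1 m (1.0 is 0.1 m), then the turn, a rotation vector about the tool's x, y, z in units of 180 degrees (1.0 is 180 degrees), then the closure, from -1 (fully open) to 1 (shut). A call has 1 to 10 rows; each row shifts and turns the commanded pose from where the row before left it, along the tool's axes as they then stand; what a row does not reach is not made up. A row lasts 1/10 s, in which the tool goes at most 50 mm and 8.59 degrees, less where a joint would pass 70% of its speed; a pose out of reach is approached as far as the arm can. A call with a number of a shift or a turn outside -1 to 1 is refused whole. A call with a gripper value outside its range is refused whole. The fingers move at their own pace and stop on an object; "squeeze" is the grip in N (left out, the last holds). Time passes only in rows, so rows that do not move let the fingers close. It gives the time, the measured TCP pose, the force, the opening and the grip force at its end, in the units of the state.
- sense(): the state, without advancing time (a new reading comes with each control period).
- cams.capture(name): name is "scene" or "top" or "wrist"; returns a dict with "img" (480x640x3 uint8, red, green, blue), "z_map" (480x640 float32, m along the optical axis (not along the pixel's ray), 0 where there is no reading), "mtx" (3x3 intrinsics, pixels), "rvec" (rotation vector, rad) and "tvec" (3), from world to camera coordinates, as OpenCV has them. Camera axes: x right, y down, z forward; pixel columns grow to the right and rows downward; lengths in m; the calibration is good to about 2 mm. The wrist camera is an equidistant fisheye: a pixel r from the principal point sees the ray r / f radians off the axis. A picture is of the moment at which its call begins.
- r.sign_off(): hands the job in; it is judged then, once.
The state is a dict: "t": time; "joint_pos": joint angles; "joint_vel": joint speeds; "tau": joint torques, N m; "ee_pos": TCP position; "tool_rot": TCP orientation; "contact_force": force on the tool from outside, world axes, zero at the start; "ft_torque": the same for the moment, N m; "width": finger opening in m; "gripper_force": force on a finger pad.
Only numpy, scipy, OpenCV 4.12 (cv2) and the standard library are available. Lean on these libraries where they do the work, as an engineer would, in place of code of your own. Each camera call takes 0.05 s, during which the arm holds its last target. There are 200 camera calls.

## Working session

There is one attempt and no reset: what is moved stays moved. The work goes in short steps, Python scripts to look and compute and a tool call to move; the robot and the scene stay as the last step left them, time stands still between calls to the robot, and variables do not carry over. Pictures are saved under pics/ and viewed, at most 10 in all, crops included, and the job is handed in when it is done.

Besides the shell and the picture viewer there is one more tool, called after "Call:" as name(argument=value, ...), one argument or row to a line, values as JSON. send_rows: Moves the arm, as the interface text tells. Shifts and turns lie within -1 to 1; 1 stands for 0.1 m of shift or 180 degrees of turn. Its arguments: {"type":"object","properties":{"steps":{"type":"array"},"squeeze":{"type":"number"}},"required":["steps"]}

```bash
ls; mkdir -p pics; cat > h.py <<'E'
import numpy as np, cv2
from bench import sense, cams, r
def cap(n,f=None):
    c=cams.capture(n)
    if f: cv2.imwrite('pics/'+f,c['img'][:,:,::-1])
    return c
def cloud(c):
    z=c['z_map'].astype(float);K=c['mtx'];v,u=np.mgrid[:480,:640]
    p=np.stack([(u-K[0,2])/K[0,0]*z,(v-K[1,2])/K[1,1]*z,z],-1)
    R=cv2.Rodrigues(np.array(c['rvec']))[0]
    return (p-np.array(c['tvec']).reshape(3))@R   # world
def hsv(c): return cv2.cvtColor(c['img'],cv2.COLOR_RGB2HSV)
E
python3 - <<'E'
from h import *
for n in('scene','top'):
    c=cap(n,n+'0.png'); R=cv2.Rodrigues(np.array(c['rvec']))[0]
    print(n,c['mtx'].tolist(),'pos',-R.T@np.array(c['tvec']).reshape(3)); np.savez(n+'0.npz',**c)
print(sense())
E
```

```text
pics
scene [[445.17930725565395, 0.0, 322.6331686353462], [0.0, 445.17930725565395, 240.95943679267026], [0.0, 0.0, 1.0]] pos [-0.01552746 -0.8853366   0.86159718]
top [[543.36667313813, 0.0, 311.4022803578413], [0.0, 543.36667313813, 245.73330663572185], [0.0, 0.0, 1.0]] pos [0.29251997 0.04835178 1.40774837]
{'t': 0.1, 'joint_pos': array([-1.28011918,  0.47773728,  0.0223583 ,  1.55629701, -0.01150874,
        1.10928833, -0.08307011]), 'joint_vel': array([-6.83960938e-05, -1.65532918e-03, -3.25981953e-04, -2.18867906e-03,
       -4.19499835e-04,  8.94886785e-04, -6.56288088e-04]), 'tau': array([ 4.11958885e-03, -5.84089565e+01,  1.53996695e+00, -2.73312110e+01,
       -5.41652099e-02,  1.31510201e-02,  6.53631560e-05]), 'ee_pos': array([0.26190633, 0.62153981, 0.21178942]), 'tool_rot': array([-1.01575549e-04,  1.98053968e-01,  9.80190790e-01, -7.94342327e-04]), 'contact_force': array([ 0.93939585, -0.89576692, -0.24651488]), 'ft_torque': array([ 0.02908238, -0.0155399 ,  0.02408741]), 'gripper_force': 0.0, 'width': 0.08798109558616685}
```

View pics/scene0.png

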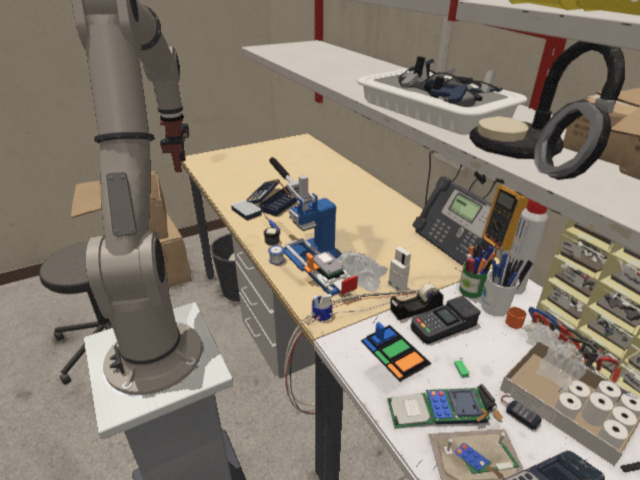

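View pics/top0.png

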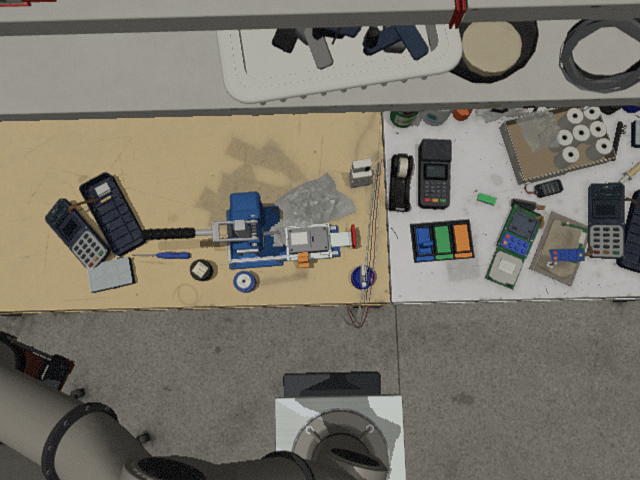

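The top view shows the press way running along the image's horizontal (world y). The wedge is at about (304,259), the red plate at (353,237), the lever grip at (168,233) and the tray at (442,241), with its orange slot on the right at (461,240). Next I measure these with depth.

```bash
python3 - <<'E'
from h import *
for n in('scene','top'):
    c=dict(np.load(n+'0.npz')); P=cloud(c); H=hsv(c)
    h,s,v=H[...,0],H[...,1],H[...,2]
    W=(P[...,0]>.3)&(P[...,0]<.95)&(P[...,1]>-.6)&(P[...,1]<.75)&(P[...,2]>-.02)&(P[...,2]<.35)&(c['z_map']>0)
    def rep(nm,m,k=3,mn=12):
        N,L,S,_=cv2.connectedComponentsWithStats((m&W).astype(np.uint8),connectivity=8)
        for i in sorted(range(1,N),key=lambda i:-S[i,4])[:k]:
            if S[i,4]<mn: continue
            p=P[L==i]; q=np.argwhere(L==i).mean(0)[::-1]
            (cx,cy),(a,b),an=cv2.minAreaRect(p[:,:2].astype(np.float32)*1000)
            print(n,nm,S[i,4],'px',q.round(0),'med',np.median(p,0).round(4),'lo',np.percentile(p,3,0).round(3),'hi',np.percentile(p,97,0).round(3),'rect',np.round([cx,cy,a,b,an],1))
    rep('orange',(h>=8)&(h<=17)&(s>170)&(v>150),4)
    rep('red',((h<6)|(h>174))&(s>150)&(v>90),3)
    rep('green',(h>45)&(h<80)&(s>120)&(v>80),2)
    rep('blue',(h>100)&(h<120)&(s>140)&(v>60),6)
    if n=='top':
        rep('lever',(v<60)&(P[...,2]>.1),3)
        rep('greycov',(s<50)&(P[...,2]>.055)&(P[...,2]<.075)&(P[...,1]<.25)&(P[...,1]>0),3)
        rep('tray',(v<70)&(P[...,1]<-.1)&(P[...,2]<.03),3,200)
        rep('head',(P[...,2]>.14)&(P[...,2]<.19),2)
        rep('ramtop',(P[...,2]>.27)&(P[...,2]<.31),2)
        rep('way',(P[...,2]>.015)&(P[...,2]<.03)&(h>100)&(h<120)&(s>140),3)
        rep('hi',(P[...,2]>.2),4)
E
```

```text
scene orange 103 px [413. 359.] med [ 0.5582 -0.3307  0.0118] lo [ 0.531 -0.354  0.009] hi [ 0.577 -0.317  0.019] rect [ 551.6 -334.9   57.6   38.     4.1]
scene orange 62 px [401. 365.] med [ 0.5185 -0.3349  0.0117] lo [ 0.507 -0.355  0.01 ] hi [ 0.54  -0.319  0.02 ] rect [ 518.6 -335.4   37.6   32.1   35.9]
scene orange 57 px [395. 370.] med [ 0.4989 -0.3381  0.0086] lo [ 0.493 -0.358  0.003] hi [ 0.505 -0.317  0.012] rect [ 498.5 -337.6   12.2   42.2    2.9]
scene orange 22 px [315. 266.] med [0.5006 0.0681 0.0554] lo [0.492 0.064 0.05 ] hi [0.508 0.084 0.07 ] rect [499.7  77.3  26.5  17.4  89.5]
scene red 188 px [349. 284.] med [ 0.5447 -0.053   0.0543] lo [ 0.521 -0.056  0.032] hi [ 0.569 -0.049  0.077] rect [545.4 -52.9  55.    8.9   0.6]
scene red 64 px [564. 332.] med [ 0.9134 -0.485   0.0624] lo [ 0.891 -0.493  0.05 ] hi [ 0.922 -0.469  0.071] rect [ 905.9 -484.1   30.    28.6   16.7]
scene red 55 px [540. 318.] med [ 0.9078 -0.4113  0.0557] lo [ 0.898 -0.433  0.043] hi [ 0.918 -0.402  0.065] rect [ 909.7 -416.6    8.3   38.3   34.2]
scene green 264 px [395. 348.] med [ 0.54
[... 4830 characters left out ...]
 px [516. 244.] med [ 0.5208 -0.4692  0.0226] lo [ 0.498 -0.497  0.017] hi [ 0.547 -0.436  0.029] rect [ 523.1 -465.3   69.6   38.    62.6]
top way 208 px [423. 239.] med [ 0.5442 -0.2303  0.0202] lo [ 0.508 -0.248  0.016] hi [ 0.569 -0.216  0.027] rect [ 538.5 -233.6   71.4   38.6    4.9]
top way 157 px [270. 249.] med [0.5219 0.1656 0.0169] lo [0.509 0.129 0.015] hi [0.55  0.207 0.021] rect [530.8 170.4  44.1  85.5   3.7]
top hi 1615 px [210. 231.] med [0.5247 0.2612 0.2527] lo [0.507 0.177 0.22 ] hi [0.558 0.406 0.294] rect [527.  293.6  69.3 245.3   3.6]
top hi 146 px [  7. 337.] med [0.3095 0.6614 0.3251] lo [0.302 0.648 0.308] hi [0.32  0.676 0.344] rect [309.4 663.6  44.7  12.3  68.1]
```

```bash
cat >> h.py <<'E'
from scipy.spatial.transform import Rotation as Ro
def rot(q): return Ro.from_quat([q[1],q[2],q[3],q[0]])
def goal(yaw): # tool x = dir(yaw+90deg), tool y = dir(yaw), z down
    a=np.radians(yaw); return Ro.from_matrix(np.array([[-np.sin(a),np.cos(a),0],[np.cos(a),np.sin(a),0],[0,0,-1]]).T.T)
def plan(wps,grip,p=None,R=None):
    """wps: (xyz,yawdeg,nrows); prints rows in move units"""
    s=sense(); p=s['ee_pos'] if p is None else np.array(p); R=rot(s['tool_rot']) if R is None else R
    for x,yaw,n in wps:
        G=goal(yaw); rv=(R.inv()*G).as_rotvec(); p0=p; R0=R; out=[]
        for k in range(n):
            tgt=p0+(np.array(x)-p0)*(k+1)/n
            d=np.round(R.inv().apply(tgt-p)*10,2); w=np.round(rv/n/np.pi,3)
            out+=[*d,*w,grip]; p=p+R.apply(d/10); R=R*Ro.from_rotvec(w*np.pi)
        print(','.join('%g'%(v+0) for v in out)); print('  ->',p.round(4))
def st():
    s=sense(); G=rot(s['tool_rot']).as_matrix()
    print('t',round(s['t'],2),'p',s['ee_pos'].round(4),'yaw',np.degrees(np.arctan2(G[1,1],G[0,1])).round(2),'z',G[:,2].round(3),'F',s['contact_force'].round(1),'w',round(s['width'],4),'g',round(s['gripper_force'],1),'j7',s['joint_pos'][6].round(2))
E
sed -i 's/\]\]).T.T)/]]).copy())/' h.py
python3 - <<'E'
from h import *
print(goal(3.6).as_matrix().round(3)) 
plan([((.35,.40,.34),30,6),((.45,.08,.24),3.6,9)],-1)
E
```

```text
[[-0.063  0.998  0.   ]
 [ 0.998  0.063  0.   ]
 [ 0.     0.    -1.   ]]
-0.28,-0.28,-0.21,0,0,0.034,-1,-0.31,-0.26,-0.22,0,0,0.034,-1,-0.33,-0.21,-0.21,0,0,0.034,-1,-0.35,-0.19,-0.21,0,0,0.034,-1,-0.37,-0.14,-0.22,0,0,0.034,-1,-0.39,-0.1,-0.21,0,0,0.034,-1
  -> [0.3502 0.3998 0.3401]
-0.36,-0.08,0.11,0,0,0.017,-1,-0.37,-0.07,0.11,0,0,0.017,-1,-0.37,-0.04,0.12,0,0,0.017,-1,-0.37,-0.03,0.11,0,0,0.017,-1,-0.37,0,0.11,0,0,0.017,-1,-0.37,0.01,0.11,0,0,0.017,-1,-0.37,0.03,0.11,0,0,0.017,-1,-0.37,0.06,0.11,0,0,0.017,-1,-0.37,0.07,0.12,0,0,0.017,-1
  -> [0.4498 0.0797 0.2395]
```

Call:
send_rows(
  steps=[-0.28,-0.28,-0.21,0,0,0.034,-1,-0.31,-0.26,-0.22,0,0,0.034,-1,-0.33,-0.21,-0.21,0,0,0.034,-1,-0.35,-0.19,-0.21,0,0,0.034,-1,-0.37,-0.14,-0.22,0,0,0.034,-1,-0.39,-0.1,-0.21,0,0,0.034,-1],
)

```text
t: 0.7
ee_pos: [0.3505, 0.3984, 0.3413]
tool_rot: [-0.0, 0.499, 0.867, -0.0]
contact_force: [0.6, 0.2, -0.2]
width: 0.0879
gripper_force: 0.0
```

Call:
send_rows(
  steps=[-0.36,-0.08,0.11,0,0,0.017,-1,-0.37,-0.07,0.11,0,0,0.017,-1,-0.37,-0.04,0.12,0,0,0.017,-1,-0.37,-0.03,0.11,0,0,0.017,-1,-0.37,0,0.11,0,0,0.017,-1,-0.37,0.01,0.11,0,0,0.017,-1,-0.37,0.03,0.11,0,0,0.017,-1,-0.37,0.06,0.11,0,0,0.017,-1,-0.37,0.07,0.12,0,0,0.017,-1,0,0,0,0,0,0,-1],
)

```text
t: 1.7
ee_pos: [0.4497, 0.0749, 0.2383]
tool_rot: [0.0, 0.692, 0.722, -0.002]
contact_force: [-0.0, 1.2, 0.2]
width: 0.0878
gripper_force: 0.0
```

```bash
python3 - <<'E'
from h import *
st()
c=cap('wrist','w1.png'); np.savez('w1.npz',**c)
R=cv2.Rodrigues(np.array(c['rvec']))[0]; print(c['mtx'],-R.T@np.array(c['tvec']).reshape(3),R)
E
```

```text
t 1.7 p [0.4497 0.0749 0.2383] yaw 2.37 z [-0.002 -0.002 -1.   ] F [-0.   1.2  0.2] w 0.0878 g 0.0 j7 -0.21
[[371.64829954   0.         322.61769848]
 [  0.         371.64829954 246.67172758]
 [  0.           0.           1.        ]] [0.44623282 0.15873092 0.41039605] [[ 0.99910846  0.04218658 -0.0016086 ]
 [ 0.0406747  -0.95169824  0.30432882]
 [ 0.01130769 -0.30412293 -0.95256568]]
```

View pics/w1.png

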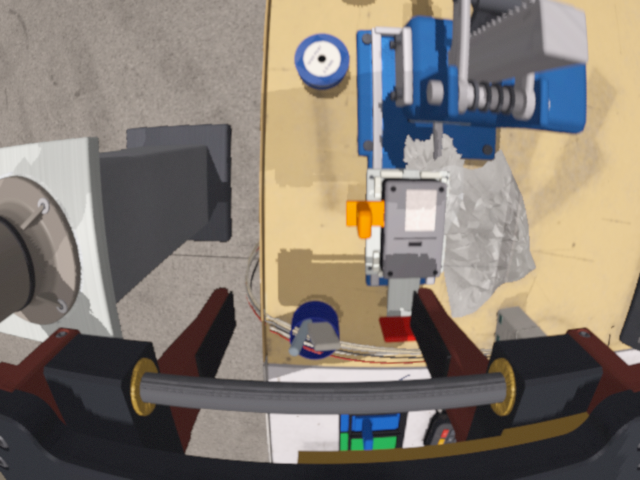

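The wrist view shows the wedge tab at about (363,215), the cover centred near (413,228), and the red plate at (398,330). I measure the wedge from this closer view.

```bash
cat >> h.py <<'E'
def wcloud(c):
    z=c['z_map'].astype(float);K=c['mtx'];v,u=np.mgrid[:480,:640]
    a=(u-K[0,2])/K[0,0];b=(v-K[1,2])/K[1,1];t=np.hypot(a,b)+1e-9
    k=np.tan(np.minimum(t,1.5))/t
    p=np.stack([a*k*z,b*k*z,z],-1); R=cv2.Rodrigues(np.array(c['rvec']))[0]
    return (p-np.array(c['tvec']).reshape(3))@R
def rect(p): return np.round(np.concatenate([np.ravel(a) for a in cv2.minAreaRect(p[:,:2].astype(np.float32)*1000)]),1)
E
python3 - <<'E'
from h import *
c=dict(np.load('w1.npz'));P=wcloud(c);H=hsv(c);h,s,v=H[...,0],H[...,1],H[...,2]
m=(h>=8)&(h<=20)&(s>180)&(v>120)&(P[...,0]>.44)&(P[...,0]<.53)&(P[...,1]>.03)&(P[...,1]<.12)
z=P[...,2]
for nm,q in(('top',m&(z>.09)&(z<.11)),('blade',m&(z>.045)&(z<.065)),('all',m)):
    p=P[q]; print(nm,len(p),rect(p),np.median(p,0).round(4),p.min(0).round(4),p.max(0).round(4))
q=(s<60)&(z>.058)&(z<.075)&(P[...,0]>.5)&(P[...,0]<.58)&(P[...,1]>.01)&(P[...,1]<.12); print('cover',q.sum(),rect(P[q]),np.median(P[q],0).round(4))
q=((h<6)|(h>174))&(s>150)&(z>.03)&(P[...,1]>-.08)&(P[...,1]<-.02)&(P[...,0]>.5)&(P[...,0]<.6); print('plate',q.sum(),rect(P[q]),P[q].max(0))
E
```

```text
top 378 [485.4  80.7  12.3  23.9   4.3] [0.485  0.0825 0.0988] [0.4787 0.0688 0.0902] [0.4915 0.0927 0.1012]
blade 588 [490.5  80.3  37.2  25.3   2.7] [0.4959 0.0829 0.0544] [0.4716 0.0682 0.048 ] [0.5095 0.0937 0.0649]
all 1069 [490.5  81.8  37.7  27.    0.6] [0.4858 0.0834 0.0558] [ 0.4716  0.0682 -0.0013] [0.5095 0.0952 0.3543]
cover 5776 [540.2  67.2  62.1 100.2   3.7] [0.5386 0.0702 0.0652]
plate 700 [538.4 -46.4  37.2   6.7   3.7] [ 0.55688041 -0.04281185  0.0788654 ]
```

```bash
python3 - <<'E'
from h import *
st(); plan([((.4865,.081,.15),3.6,4),((.4865,.081,.085),3.6,4)],0)
E
```

```text
t 1.75 p [0.4496 0.0777 0.2389] yaw 2.6 z [-0.002 -0.001 -1.   ] F [-0.3  1.1  0.3] w 0.0879 g 0.0 j7 -0.21
0,0.09,0.22,0,0,-0.001,0,0.01,0.1,0.22,0,0,-0.001,0,0,0.09,0.23,0,0,-0.001,0,0.01,0.09,0.22,0,0,-0.001,0
  -> [0.4863 0.0815 0.1499]
0,0,0.16,0,0,0,0,0,0,0.16,0,0,0,0,0,0,0.17,0,0,0,0,0,0,0.16,0,0,0,0
  -> [0.4862 0.0814 0.0849]
```

Call:
send_rows(
  steps=[0,0.09,0.22,0,0,0,0,0,0.09,0.22,0,0,0,0,0,0.09,0.23,0,0,0,0,0,0.09,0.22,0,0,0,0,0,0,0.2,0,0,0,0,0,0,0,0,0,0,0,0,0,0,0,0,0,0],
)

```text
t: 2.45
ee_pos: [0.4857, 0.0829, 0.1309]
tool_rot: [-0.0, 0.689, 0.725, -0.0]
contact_force: [-1.0, -0.5, -0.2]
width: 0.044
gripper_force: 0.0
```

```bash
python3 - <<'E'
from h import *
st(); plan([((.4865,.081,.085),3.6,3)],0)
E
```

```text
t 2.45 p [0.4857 0.0829 0.1309] yaw 2.98 z [-0.001  0.    -1.   ] F [-1.  -0.5 -0.2] w 0.044 g 0.0 j7 -0.04
-0.01,0,0.15,0,0,-0.001,0,0,0,0.16,0,0,-0.001,0,-0.01,0.01,0.15,0,0,-0.001,0
  -> [0.4868 0.081  0.0849]
```

Descend, close with 30 N, and settle.

Call:
send_rows(
  steps=[-0.01,0,0.15,0,0,0,0,-0.01,0,0.16,0,0,0,0,0,0.01,0.15,0,0,0,0,0,0,0,0,0,0,0,0,0,0,0,0,0,1,0,0,0,0,0,0,1,0,0,0,0,0,0,1,0,0,0,0,0,0,1,0,0,0,0,0,0,1],
  squeeze=25,
)

```text
t: 3.35
ee_pos: [0.4872, 0.0802, 0.085]
tool_rot: [0.0, 0.689, 0.725, 0.0]
contact_force: [-1.2, -0.1, 3.2]
width: 0.0113
gripper_force: 25.0
```

```bash
python3 - <<'E'
from h import *
st()
E
```

```text
t 3.35 p [0.4872 0.0802 0.085 ] yaw 2.89 z [ 0.  0. -1.] F [-1.2 -0.1  3.2] w 0.0113 g 25.0 j7 0.02
```

Call:
send_rows(
  steps=[0,-0.07,0,0,0,0,1,0,-0.1,0,0,0,0,1,0,-0.1,0,0,0,0,1,0,-0.1,0,0,0,0,1,0,-0.05,0,0,0,0,1,0,0,0,0,0,0,1],
)

```text
t: 3.95
ee_pos: [0.4439, 0.0779, 0.0846]
tool_rot: [-0.0, 0.689, 0.725, -0.0]
contact_force: [-0.6, -1.0, 0.1]
width: 0.0114
gripper_force: 25.0
```

Call:
send_rows(
  steps=[0,0,-0.2,0,0,0,1,-0.1,0,-0.3,0,0,0,1,-0.2,0,-0.3,0,0,0,1,0,0,0,0,0,0,1,0,0,0,0,0,0,1],
)

```text
t: 4.45
ee_pos: [0.4471, 0.0482, 0.165]
tool_rot: [0.0, 0.689, 0.724, 0.001]
contact_force: [-1.0, 0.1, -1.2]
width: 0.0119
gripper_force: 25.0
```

```bash
python3 - <<'E'
from h import *
st()
c=cap('wrist','w2.png'); np.savez('w2.npz',**c); P=wcloud(c);H=hsv(c);h,s,v=H[...,0],H[...,1],H[...,2];z=P[...,2]
m=(h>=8)&(h<=20)&(s>180)&(v>120)&(P[...,0]>.4)&(P[...,0]<.53)&(P[...,1]>.0)&(P[...,1]<.12)&(z>.1)
for lo,hi in((.1,.15),(.15,.2)):
    q=m&(z>=lo)&(z<hi)
    if q.sum()>5: print(lo,q.sum(),rect(P[q]),np.median(P[q],0).round(4),P[q].min(0).round(4),P[q].max(0).round(4))
q=(s<60)&(z>.05)&(z<.075)&(P[...,0]>.5)&(P[...,0]<.58)&(P[...,1]>.01)&(P[...,1]<.12); print('cover',q.sum(),rect(P[q]),np.median(P[q],0).round(4))
# tray
W=(P[...,1]<-.15)&(P[...,1]>-.4)&(P[...,0]>.45)&(P[...,0]<.62)
q=W&(z<.03)&(h>45)&(h<80)&(s>120); print('green',q.sum(),rect(P[q]) if q.sum()>5 else '')
E
```

```text
t 4.45 p [0.4471 0.0482 0.165 ] yaw 2.85 z [ 0.001  0.001 -1.   ] F [-1.   0.1 -1.2] w 0.0119 g 25.0 j7 -0.06
0.1 3276 [462.5  49.2  61.4  26.2   2.5] [0.4688 0.0528 0.135 ] [0.4316 0.0364 0.1302] [0.4931 0.0635 0.1499]
0.15 1504 [450.   48.5  25.7  20.1  85.3] [0.4469 0.0553 0.1788] [0.4406 0.0359 0.1501] [0.461  0.0615 0.1815]
cover 8846 [540.2  67.   62.1 100.    3.4] [0.5378 0.0705 0.0653]
green 0
```

View pics/w2.png

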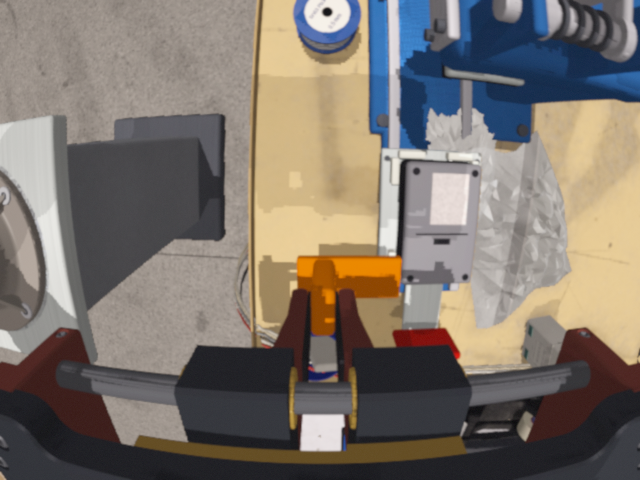

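The wedge is firmly held and level in the fingers (blade at about (350,277)), and the cover stayed put. I carry it to hover over the orange slot.

```bash
python3 - <<'E'
from h import *
plan([((.50,-.17,.19),3.2,6),((.528,-.334,.17),3.7,5)],1)
E
```

```text
-0.37,0.07,-0.04,0,0,0,1,-0.37,0.07,-0.05,0,0,0,1,-0.36,0.07,-0.04,0,0,0,1,-0.37,0.07,-0.04,0,0,0,1,-0.37,0.07,-0.05,0,0,0,1,-0.37,0.08,-0.04,0,0,0,1
  -> [ 0.5005 -0.1701  0.1901]
-0.33,0.04,0.04,0,0,-0.001,1,-0.33,0.04,0.04,0,0,-0.001,1,-0.33,0.03,0.04,0,0,-0.001,1,-0.33,0.04,0.04,0,0,-0.001,1,-0.33,0.03,0.04,0,0,-0.001,1
  -> [ 0.5278 -0.3338  0.17  ]
```

Call:
send_rows(
  steps=[-0.37,0.07,-0.04,0,0,0,1,-0.37,0.07,-0.05,0,0,0,1,-0.36,0.07,-0.04,0,0,0,1,-0.37,0.07,-0.04,0,0,0,1,-0.37,0.07,-0.05,0,0,0,1,-0.37,0.08,-0.04,0,0,0,1],
)

```text
t: 5.1
ee_pos: [0.5004, -0.1709, 0.1892]
tool_rot: [-0.001, 0.689, 0.725, -0.001]
contact_force: [-0.4, 0.6, 0.1]
width: 0.0115
gripper_force: 25.0
```

Call:
send_rows(
  steps=[-0.33,0.04,0.04,0,0,-0.001,1,-0.33,0.04,0.04,0,0,-0.001,1,-0.33,0.03,0.04,0,0,-0.001,1,-0.33,0.04,0.04,0,0,-0.001,1,-0.33,0.03,0.04,0,0,-0.001,1,0,0,0,0,0,0,1,0,0,0,0,0,0,1,0,0,0,0,0,0,1],
)

```text
t: 5.9
ee_pos: [0.5281, -0.3324, 0.1694]
tool_rot: [-0.001, 0.683, 0.731, 0.0]
contact_force: [0.2, -0.1, -0.6]
width: 0.0117
gripper_force: 25.0
```

```bash
python3 - <<'E'
from h import *
st()
c=cap('wrist','w3.png'); np.savez('w3.npz',**c); P=wcloud(c);H=hsv(c);h,s,v=H[...,0],H[...,1],H[...,2];z=P[...,2]
W=(P[...,1]<-.15)&(P[...,1]>-.42)&(P[...,0]>.45)&(P[...,0]<.62)
def rep(nm,q):
    q=W&q
    if q.sum()>20: print(nm,q.sum(),rect(P[q]),np.median(P[q],0).round(4),P[q].min(0).round(4),P[q].max(0).round(4))
org=(h>=8)&(h<=20)&(s>150)&(v>80)
rep('blade',org&(z>.12)&(z<.15)); rep('slot',org&(z<.03)); rep('slotfloor',org&(z<.0135)&(z>.0085)&(P[...,0]>.508)); rep('label',org&(z<.03)&(P[...,0]<.505))
rep('green',(z<.03)&(h>45)&(h<80)&(s>120)); rep('greenfloor',(z<.0135)&(z>.0085)&(h>45)&(h<80)&(s>120)&(P[...,0]>.508)); rep('tray',(v<70)&(z<.03)&(z>.002))
E
```

```text
t 5.9 p [ 0.5281 -0.3324  0.1694] yaw 3.89 z [-0.002  0.002 -1.   ] F [ 0.2 -0.1 -0.6] w 0.0117 g 25.0 j7 0.84
blade 3214 [ 543.4 -331.1   60.9   26.4    4.5] [ 0.5498 -0.3274  0.1392] [ 0.5122 -0.3439  0.1329] [ 0.5736 -0.3165  0.15  ]
slot 3495 [ 536.3 -333.    87.1   45.6    4.2] [ 0.5376 -0.3326  0.0118] [ 0.4919 -0.3588  0.0048] [ 0.5806 -0.3116  0.02  ]
slotfloor 2759 [ 544.8 -333.2   70.2   36.1    3.4] [ 0.5441 -0.3331  0.0119] [ 0.5089 -0.3525  0.0091] [ 0.5806 -0.3143  0.0135]
label 550 [ 498.8 -335.7   12.1   45.8    3. ] [ 0.4989 -0.334   0.0091] [ 0.4919 -0.3588  0.0048] [ 0.505  -0.3125  0.0188]
green 3844 [ 517.6 -333.9  168.1   92.6   73. ] [ 0.5342 -0.2837  0.0117] [ 0.4507 -0.4154  0.0047] [ 0.5774 -0.2626  0.0193]
greenfloor 3006 [ 542.  -283.2   70.    36.3    3.2] [ 0.5418 -0.2831  0.0119] [ 0.508  -0.3033  0.0095] [ 0.5774 -0.2636  0.0135]
tray 7062 [ 542.4 -282.3  284.4  132.8   77.7] [ 0.5506 -0.2819  0.0171] [ 0.4504 -0.4182  0.003 ] [ 0.6199 -0.1536  0.0295]
```

View pics/w3.png

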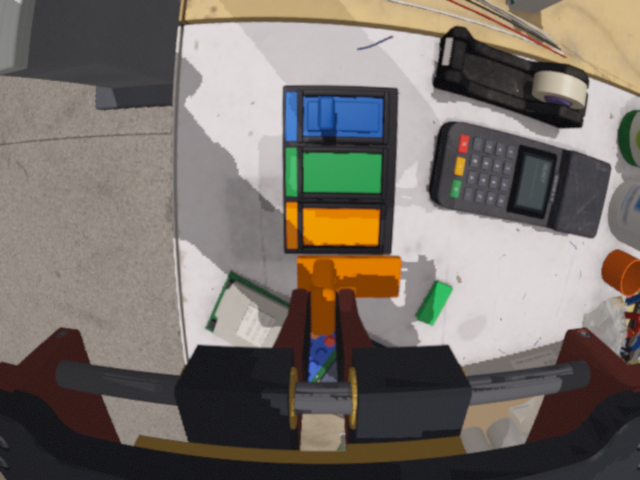

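Blade is over the orange slot to within about 2 mm. I apply the small correction and lower.

Call:
send_rows(
  steps=[-0.02,0.015,0.3,0,0,0.005,1,0,0,0.35,0,0,0,1,0,0,0.25,0,0,0,1,0,0,0.15,0,0,0,1,0,0,0.08,0,0,0,1,0,0,0.05,0,0,0,1,0,0,0,0,0,0,1,0,0,0,0,0,0,1],
)

```text
t: 6.75
ee_pos: [0.5303, -0.3366, 0.0536]
tool_rot: [0.001, 0.689, 0.725, 0.0]
contact_force: [0.4, -0.0, 0.1]
width: 0.0113
gripper_force: 25.0
```

```bash
python3 - <<'E'
from h import *
st()
E
```

```text
t 6.75 p [ 0.5303 -0.3366  0.0536] yaw 2.89 z [ 0.001 -0.001 -1.   ] F [ 0.4 -0.   0.1] w 0.0113 g 25.0 j7 0.91
```

Call:
send_rows(
  steps=[0,0,0.03,0,0,0,1,0,0,0,0,0,0,1,0,0,0,0,0,0,1],
)

```text
t: 7.05
ee_pos: [0.5297, -0.3362, 0.0498]
tool_rot: [0.0, 0.689, 0.725, 0.0]
contact_force: [-0.2, 0.7, -0.5]
width: 0.0118
gripper_force: 25.0
```

```bash
python3 - <<'E'
from h import *
st()
c=cap('wrist'); np.savez('w4.npz',**c); P=wcloud(c);H=hsv(c);h,s,v=H[...,0],H[...,1],H[...,2];z=P[...,2]
W=(P[...,1]<-.15)&(P[...,1]>-.42)&(P[...,0]>.45)&(P[...,0]<.62)
org=(h>=8)&(h<=20)&(s>150)&(v>80)
for nm,q in (('blade+slot',W&org&(z<.03)&(P[...,0]>.508)),('bladetop',W&org&(z>.0165)&(z<.03)&(P[...,0]>.505))): print(nm,q.sum(),rect(P[q]),P[q].min(0).round(4),P[q].max(0).round(4),np.median(P[q],0).round(4))
st()
E
```

```text
t 7.05 p [ 0.5297 -0.3362  0.0498] yaw 2.89 z [ 0. -0. -1.] F [-0.2  0.7 -0.5] w 0.0118 g 25.0 j7 0.91
blade+slot 5255 [ 544.6 -332.3   70.1   37.7    3.1] [ 0.5092 -0.3506  0.01  ] [ 0.5804 -0.3117  0.03  ] [ 0.5498 -0.3272  0.0191]
bladetop 3454 [ 540.7 -331.8   71.9   37.2    2.5] [ 0.5055 -0.352   0.0165] [ 0.5765 -0.3117  0.03  ] [ 0.5517 -0.3315  0.0197]
t 7.1 p [ 0.5297 -0.3363  0.0498] yaw 2.89 z [ 0. -0. -1.] F [ 1.   0.2 -0.4] w 0.0116 g 25.0 j7 0.91
```

Call:
send_rows(
  steps=[0.02,0,0.02,0,0,0,1,0,0,0.01,0,0,0,1,0,0,0,0,0,0,1],
)

```text
t: 7.4
ee_pos: [0.5305, -0.3355, 0.0485]
tool_rot: [0.001, 0.689, 0.725, 0.0]
contact_force: [-1.2, 0.3, 10.8]
width: 0.0112
gripper_force: 25.0
```

```bash
python3 - <<'E'
from h import *
st()
E
```

```text
t 7.4 p [ 0.5305 -0.3355  0.0485] yaw 2.86 z [ 0.003 -0.002 -1.   ] F [-1.2  0.3 10.8] w 0.0112 g 25.0 j7 0.91
```

Contact with the floor at 10.8 N. I ease up, release and rise.

Call:
send_rows(
  steps=[0,0,-0.01,0,0,0,0,0,0,0,0,0,0,0,0,0,0,0,0,0,0,0,0,0,0,0,0,0,0,0,-0.3,0,0,0,0,0,0,-0.45,0,0,0,0,0,0,-0.45,0,0,0,0,0,0,0,0,0,0,0,0,0,0,0,0,0,0],
)

```text
t: 8.3
ee_pos: [0.53, -0.3343, 0.1684]
tool_rot: [0.001, 0.689, 0.725, 0.001]
contact_force: [-0.6, 0.1, -0.7]
width: 0.0442
gripper_force: 0.0
```

```bash
python3 - <<'E'
from h import *
st()
c=cap('wrist','w5.png'); np.savez('w5.npz',**c); P=wcloud(c);H=hsv(c);h,s,v=H[...,0],H[...,1],H[...,2];z=P[...,2]
W=(P[...,1]<-.15)&(P[...,1]>-.42)&(P[...,0]>.45)&(P[...,0]<.62)
org=(h>=8)&(h<=20)&(s>150)&(v>80)
for nm,q in (('bladetop',W&org&(z>.0145)&(z<.025)&(P[...,0]>.507)),('tab',W&org&(z>.055)&(z<.07))): print(nm,q.sum(),rect(P[q]),P[q].min(0).round(4),P[q].max(0).round(4),np.median(P[q],0).round(4))
cv2.imwrite('pics/w5c.png',cv2.resize(c['img'][60:360,200:500,::-1],None,fx=2,fy=2))
plan([((.50,-.2,.19),3.6+50,6),((.50,-.13,.19),3.6+90,5),((.552,-.12,.12),165,9)],1)
E
```

```text
t 8.3 p [ 0.53   -0.3343  0.1684] yaw 2.9 z [ 0.002 -0.    -1.   ] F [-0.6  0.1 -0.7] w 0.0442 g 0.0 j7 0.83
bladetop 1699 [ 544.1 -334.3   70.3   41.9    3.1] [ 0.5083 -0.3564  0.0145] [ 0.5799 -0.3118  0.0243] [ 0.5507 -0.3332  0.0181]
tab 493 [ 530.1 -335.1   11.9   25.5    2.8] [ 0.5237 -0.3479  0.055 ] [ 0.5364 -0.3223  0.0648] [ 0.5299 -0.3339  0.0628]
0.22,-0.04,-0.04,0,0,-0.047,1,0.23,0,-0.04,0,0,-0.047,1,0.23,0.03,-0.03,0,0,-0.047,1,0.22,0.06,-0.04,0,0,-0.047,1,0.21,0.1,-0.04,0,0,-0.047,1,0.19,0.12,-0.04,0,0,-0.047,1
  -> [ 0.5    -0.1998  0.1901]
0.08,0.11,0,0,0,-0.044,1,0.07,0.13,0,0,0,-0.044,1,0.05,0.13,0,0,0,-0.044,1,0.03,0.13,0,0,0,-0.044,1,0.01,0.14,0,0,0,-0.044,1
  -> [ 0.5    -0.1301  0.1902]
-0.06,0.01,0.08,0,0,-0.044,1,-0.06,0,0.08,0,0,-0.044,1,-0.06,-0.01,0.07,0,0,-0.044,1,-0.05,-0.02,0.08,0,0,-0.044,1,-0.06,-0.02,0.08,0,0,-0.044,1,-0.05,-0.03,0.08,0,0,-0.044,1,-0.04,-0.04,0.08,0,0,-0.044,1,-0.04,-0.04,0.07,0,0,-0.044,1,-0.03,-0.05,0.08,0,0,-0.044,1
  -> [ 0.5518 -0.1203  0.1202]
```

View pics/w5c.png

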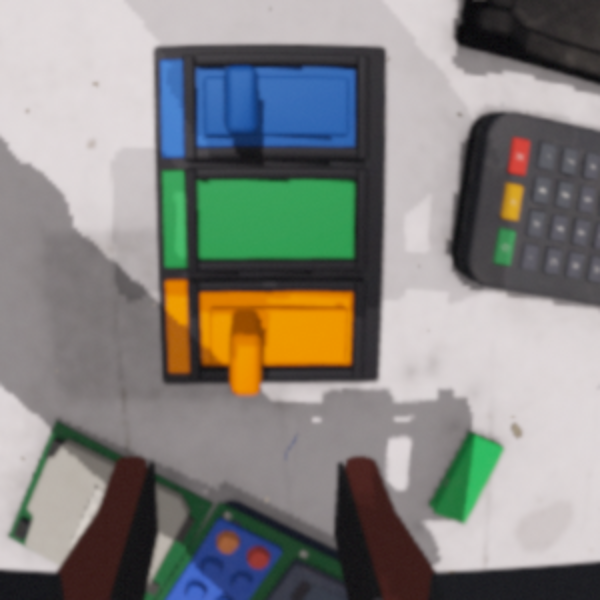

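The orange wedge lies flat in its orange slot (tab top measured at 63 mm, as it should be). For the push I tilt the tool so its body leans away from the press; I check the height around the cup first.

```bash
python3 - <<'E'
from h import *
for n in('scene','top'):
    c=dict(np.load(n+'0.npz'));P=cloud(c)
    q=(P[...,0]>.38)&(P[...,0]<.49)&(P[...,1]>-.16)&(P[...,1]<-.04)&(P[...,2]>.05)
    print(n,q.sum(),P[q].min(0),P[q].max(0),np.median(P[q],0))
    q=(P[...,0]>.45)&(P[...,0]<.66)&(P[...,1]>-.22)&(P[...,1]<-.06)&(P[...,2]>.03)
    print(n,q.sum(),P[q].min(0),P[q].max(0)) if q.sum() else 0
E
```

```text
scene 99 [ 0.41697351 -0.07896434  0.05008703] [ 0.47260503 -0.06551557  0.07823674] [ 0.44565658 -0.07310583  0.06113999]
scene 466 [ 0.45004293 -0.20282156  0.03006438] [ 0.6561017  -0.06551557  0.06559994]
top 89 [ 0.41758264 -0.09075174  0.05007005] [ 0.47497919 -0.04203028  0.07978465] [ 0.44842403 -0.06744332  0.06326316]
top 522 [ 0.4501649  -0.21962263  0.03003683] [ 0.65826026 -0.0609322   0.0686125 ]
```

```bash
cat >> h.py <<'E'
_g=goal
def goal(y):
    y,t=y if isinstance(y,tuple) else (y,0)
    return _g(y)*Ro.from_euler('y',t,degrees=True)
E
python3 - <<'E'
from h import *
plan([((.556,-.14,.19),3.6,5),((.556,-.12,.16),(3.6,30),5),((.556,-.10,.07),(3.6,30),5)],1)
E
```

```text
0.38,0.07,-0.05,0,0,-0.001,1,0.39,0.08,-0.04,0,0,-0.001,1,0.38,0.07,-0.05,0,0,-0.001,1,0.39,0.08,-0.04,0,0,-0.001,1,0.38,0.08,-0.05,0,0,-0.001,1
  -> [ 0.5563 -0.1398  0.1902]
0.04,0,0.06,0,0.033,0,1,0.03,0,0.06,0,0.033,0,1,0.03,0.01,0.07,0,0.033,0,1,0.02,0,0.07,0,0.033,0,1,0.01,0,0.07,0,0.033,0,1
  -> [ 0.556  -0.12    0.1602]
-0.05,0,0.18,0,0,0,1,-0.06,0.01,0.17,0,0,0,1,-0.05,0,0.18,0,0,0,1,-0.06,0,0.18,0,0,0,1,-0.05,0,0.17,0,0,0,1
  -> [ 0.5556 -0.0998  0.0704]
```

Call:
send_rows(
  steps=[0.38,0.07,-0.05,0,0,-0.001,1,0.39,0.08,-0.04,0,0,-0.001,1,0.38,0.07,-0.05,0,0,-0.001,1,0.39,0.08,-0.04,0,0,-0.001,1,0.38,0.08,-0.05,0,0,-0.001,1],
)

```text
t: 8.85
ee_pos: [0.5554, -0.1382, 0.1888]
tool_rot: [-0.001, 0.683, 0.73, -0.001]
contact_force: [0.6, -0.3, -0.0]
width: 0.0071
gripper_force: 0.0
```

Call:
send_rows(
  steps=[0.04,0,0.06,0,0.033,0,1,0.03,0,0.06,0,0.033,0,1,0.03,0.01,0.07,0,0.033,0,1,0.02,0,0.07,0,0.033,0,1,0.01,0,0.07,0,0.033,0,1,0,0,0,0,0,0,1,0,0,0,0,0,0,1],
)

```text
t: 9.55
ee_pos: [0.5554, -0.1208, 0.1591]
tool_rot: [-0.188, 0.661, 0.705, 0.174]
contact_force: [0.2, -0.2, 0.2]
width: 0.0
gripper_force: 0.0
```

```bash
python3 - <<'E'
from h import *
st();print(sense()['joint_pos'].round(2)); plan([((.556,-.10,.07),(3.6,30),5)],1)
E
```

```text
t 9.55 p [ 0.5554 -0.1208  0.1591] yaw 3.72 z [-0.035  0.493 -0.869] F [ 0.2 -0.2  0.2] w 0.0 g 0.0 j7 0.9
[ 0.05  0.56  0.46  1.76 -0.71  1.28  0.9 ]
-0.05,0,0.18,0,0,0,1,-0.05,0.01,0.17,0,0,0,1,-0.06,0,0.18,0,0,0,1,-0.05,0.01,0.17,0,0,0,1,-0.05,0,0.18,0,0,0,1
  -> [ 0.5558 -0.0998  0.0697]
```

Call:
send_rows(
  steps=[-0.05,0,0.18,0,0,0,1,-0.05,0.01,0.17,0,0,0,1,-0.06,0,0.18,0,0,0,1,-0.05,0.01,0.17,0,0,0,1,-0.05,0,0.18,0,0,0,1,0.13,0,0.075,0,0,0,1,0.13,0,0.075,0,0,0,1,0.13,0,0.075,0,0,0,1,0.13,0,0.075,0,0,0,1],
)

```text
t: 10.45
ee_pos: [0.5534, -0.0383, 0.0719]
tool_rot: [-0.186, 0.66, 0.706, 0.175]
contact_force: [0.6, -5.0, 3.2]
width: 0.0004
gripper_force: 2.5
```

```bash
python3 - <<'E'
from h import *
st()
E
```

```text
t 10.45 p [ 0.5534 -0.0383  0.0719] yaw 3.82 z [-0.032  0.494 -0.869] F [ 0.6 -5.   3.2] w 0.0004 g 2.5 j7 0.93
```

Call:
send_rows(
  steps=[0.13,0,0.075,0,0,0,1,0.13,0,0.075,0,0,0,1,0.13,0,0.075,0,0,0,1,0.13,0,0.075,0,0,0,1,0.13,0,0.075,0,0,0,1,0.13,0,0.075,0,0,0,1,0.09,0,0.05,0,0,0,1],
)

```text
t: 11.15
ee_pos: [0.5476, 0.0622, 0.0718]
tool_rot: [-0.186, 0.66, 0.706, 0.176]
contact_force: [2.0, -4.4, 4.5]
width: 0.0002
gripper_force: 3.1
```

```bash
python3 - <<'E'
from h import *
st()
E
```

```text
t 11.15 p [0.5476 0.0622 0.0718] yaw 3.78 z [-0.03   0.495 -0.868] F [ 2.  -4.4  4.5] w 0.0002 g 3.1 j7 0.84
```

Call:
send_rows(
  steps=[0.03,0,0.02,0,0,0,1,0.03,0,0.02,0,0,0,1,0.03,0,0.02,0,0,0,1,0,0,0,0,0,0,1],
)

```text
t: 11.55
ee_pos: [0.547, 0.0729, 0.0716]
tool_rot: [-0.187, 0.66, 0.706, 0.177]
contact_force: [1.5, -1.4, 9.1]
width: 0.0001
gripper_force: 4.0
```

Call:
send_rows(
  steps=[0.03,0,0.02,0,0,0,1,0.03,0,0.02,0,0,0,1,0,0,0,0,0,0,1],
)

```text
t: 11.85
ee_pos: [0.5466, 0.0802, 0.0715]
tool_rot: [-0.187, 0.66, 0.706, 0.177]
contact_force: [1.0, -1.0, 12.4]
width: 0.0004
gripper_force: 5.2
```

```bash
python3 - <<'E'
from h import *
st()
c=cap('scene','s2.png');np.savez('s2.npz',**c)
P=cloud(c);H=hsv(c);h,s,v=H[...,0],H[...,1],H[...,2];z=P[...,2]
W=(P[...,0]>.48)&(P[...,0]<.6)&(P[...,1]>-.1)&(P[...,1]<.25)
q=W&((h<6)|(h>174))&(s>150)&(v>90); print(q.sum(),rect(P[q]),np.median(P[q],0),P[q].min(0),P[q].max(0))
cv2.imwrite('pics/s2c.png',cv2.resize(c['img'][150:330,200:420,::-1],None,fx=3.3,fy=3.3,interpolation=2))
st()
E
```

```text
t 11.85 p [0.5466 0.0802 0.0715] yaw 3.8 z [-0.03   0.497 -0.867] F [ 1.  -1.  12.4] w 0.0004 g 5.2 j7 0.82
157 [539.9  67.6  51.4   8.7   1.4] [0.5371226  0.06701075 0.05317092] [0.51415752 0.06268066 0.02617171] [0.56547392 0.07230105 0.07813429]
t 11.9 p [0.5466 0.0802 0.0715] yaw 3.8 z [-0.03   0.497 -0.867] F [ 1.8 -1.  10.6] w 0.0003 g 5.2 j7 0.82
```

View pics/s2c.png

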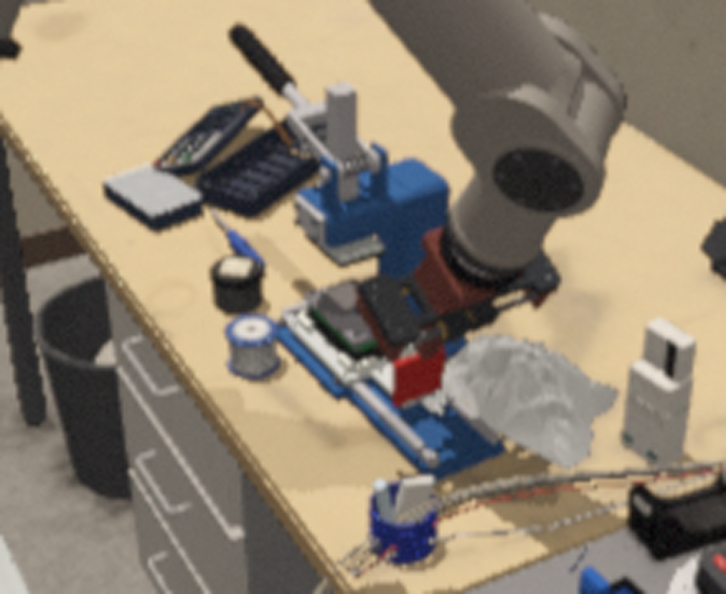

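The plate's outer face is at about y 0.064, so the shuttle has gone only about 117 mm and the fingers have slid over the plate's top. I lift, back off, and check before pushing lower.

Call:
send_rows(
  steps=[0.1,0,-0.173,0,0,0,1,0.15,0,-0.26,0,0,0,1,0.1,0,-0.173,0,0,0,1,-0.26,0,-0.15,0,0,0,1,-0.26,0,-0.15,0,0,0,1,0,0,0,0,0,0,1,0,0,0,0,0,0,1],
)

```text
t: 12.6
ee_pos: [0.5484, 0.0198, 0.1395]
tool_rot: [-0.188, 0.661, 0.705, 0.175]
contact_force: [-1.4, 0.5, -0.0]
width: 0.0002
gripper_force: 0.0
```

```bash
cat > plate.py <<'E'
from h import *
st()
for n in ('scene','top','wrist'):
    c=cap(n);np.savez('pl_%s.npz'%n,**c)
    P=wcloud(c) if n=='wrist' else cloud(c);H=hsv(c);h,s,v=H[...,0],H[...,1],H[...,2];z=P[...,2]
    W=(P[...,0]>.48)&(P[...,0]<.6)&(P[...,1]>-.1)&(P[...,1]<.2)&(z<.09)
    q=W&((h<6)|(h>174))&(s>150)&(v>90)
    if q.sum()>5:print(n,q.sum(),rect(P[q]),np.median(P[q],0).round(4),P[q].min(0).round(4),P[q].max(0).round(4))
    q=W&(s<60)&(z>.05)&(z<.08)&(P[...,0]>.5)&(P[...,0]<.58)
    if q.sum()>5:print(' cover',n,q.sum(),rect(P[q]),np.median(P[q],0).round(4))
E
python3 plate.py
```

```text
t 12.6 p [0.5484 0.0198 0.1395] yaw 3.78 z [-0.034  0.495 -0.868] F [-1.4  0.5 -0. ] w 0.0002 g 0.0 j7 0.77
scene 177 [541.2  67.2  56.8  12.6   8.9] [0.5388 0.0677 0.0557] [0.5126 0.062  0.0305] [0.5691 0.076  0.0796]
 cover scene 254 [533.2 167.2  61.3  65.7   3.1] [0.5313 0.1633 0.0647]
top 49 [538.3  71.9  49.8   6.4   3.5] [0.5334 0.0727 0.0779] [0.5135 0.0682 0.0709] [0.5632 0.0755 0.0842]
 cover top 429 [534.4 134.8 129.5  64.4  90. ] [0.5319 0.1587 0.0659]
wrist 1480 [540.2  71.6  53.4   7.8   3.4] [0.5406 0.0693 0.0735] [0.5134 0.0665 0.0348] [0.5669 0.0763 0.0791]
 cover wrist 5004 [536.7 134.9  62.6 133.    3.3] [0.5348 0.1646 0.0651]
```

Call:
send_rows(
  steps=[-0.106,0,0.184,0,0,0,1,-0.106,0,0.184,0,0,0,1,-0.106,0,0.184,0,0,0,1,-0.106,0,0.184,0,0,0,1,0,0,0,0,0,0,1,0,0,0,0,0,0,1],
)

```text
t: 13.35
ee_pos: [0.5488, 0.0196, 0.055]
tool_rot: [-0.188, 0.66, 0.706, 0.175]
contact_force: [-0.2, 0.0, 1.7]
width: 0.0004
gripper_force: 0.0
```

Call:
send_rows(
  steps=[0.06,0,0.035,0,0,0,1,0.06,0,0.035,0,0,0,1,0.05,0,0.03,0,0,0,1,0,0,0,0,0,0,1],
)

```text
t: 13.75
ee_pos: [0.5477, 0.04, 0.0552]
tool_rot: [-0.187, 0.66, 0.706, 0.176]
contact_force: [-0.4, -0.2, 0.0]
width: 0.0006
gripper_force: 0.0
```

```bash
python3 - <<'E'
from h import *
st()
c=cap('wrist','w6.png')
E
```

```text
t 13.75 p [0.5477 0.04   0.0552] yaw 3.91 z [-0.033  0.495 -0.868] F [-0.4 -0.2  0. ] w 0.0006 g 0.0 j7 0.89
```

View pics/w6.png

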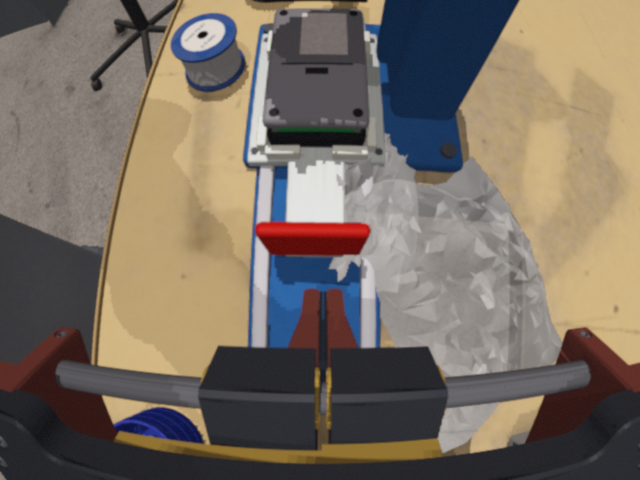

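The fingertips (325,292) are now in front of the red plate (312,240). I push on in small steps.

Call:
send_rows(
  steps=[0.07,0,0.04,0,0,0,1,0.07,0,0.04,0,0,0,1,0.07,0,0.04,0,0,0,1,0,0,0,0,0,0,1],
)

```text
t: 14.2
ee_pos: [0.5459, 0.064, 0.0546]
tool_rot: [-0.187, 0.66, 0.706, 0.175]
contact_force: [0.1, 0.3, 0.2]
width: 0.0006
gripper_force: 0.0
```

Call:
send_rows(
  steps=[0.03,0,0.02,0,0,0,1,0.03,0,0.02,0,0,0,1,0,0,0,0,0,0,1],
)

```text
t: 14.5
ee_pos: [0.5458, 0.0695, 0.0541]
tool_rot: [-0.187, 0.661, 0.706, 0.175]
contact_force: [-0.3, -1.1, 1.2]
width: 0.0006
gripper_force: 0.9
```

```bash
python3 plate.py
```

```text
t 14.5 p [0.5458 0.0695 0.0541] yaw 3.77 z [-0.032  0.494 -0.869] F [-0.3 -1.1  1.2] w 0.0006 g 0.9 j7 0.86
scene 59 [536.5  73.1  46.2   8.2   6.1] [0.534  0.0728 0.0404] [0.5132 0.068  0.0298] [0.5597 0.0769 0.0569]
 cover scene 133 [529.2 121.5 157.1  58.7  88. ] [0.5175 0.1771 0.0647]
top 50 [538.5  77.4  50.2   6.1   3.2] [0.5378 0.0777 0.0777] [0.5133 0.0734 0.0728] [0.5635 0.0804 0.0836]
 cover top 376 [538.3 127.4  61.9 148.    4.3] [0.5322 0.1612 0.0656]
wrist 2357 [540.1  71.6  54.3  19.1   3.1] [0.5396 0.0762 0.0765] [0.5127 0.0626 0.0318] [0.5669 0.0825 0.0888]
 cover wrist 9579 [536.4 133.6  62.5 135.4   2.8] [0.5348 0.1669 0.0651]
```

Call:
send_rows(
  steps=[0.05,0,0.03,0,0,0,1,0.05,0,0.03,0,0,0,1,0.02,0,0.01,0,0,0,1,0,0,0,0,0,0,1],
)

```text
t: 15.05
ee_pos: [0.545, 0.0835, 0.054]
tool_rot: [-0.187, 0.661, 0.706, 0.175]
contact_force: [0.7, -4.1, 2.5]
width: 0.0006
gripper_force: 2.0
```

Call:
send_rows(
  steps=[0.02,0,0.01,0,0,0,1,0.02,0,0.01,0,0,0,1,0,0,0,0,0,0,1],
)

```text
t: 15.35
ee_pos: [0.5452, 0.0839, 0.0539]
tool_rot: [-0.184, 0.662, 0.705, 0.174]
contact_force: [-0.9, -13.5, 5.0]
width: 0.0003
gripper_force: 6.7
```

```bash
python3 plate.py
```

```text
t 15.35 p [0.5452 0.0839 0.0539] yaw 3.59 z [-0.03   0.49  -0.871] F [ -0.9 -13.5   5. ] w 0.0003 g 6.7 j7 0.84
scene 65 [536.2  86.7  50.8   9.8   1.8] [0.5316 0.0864 0.0418] [0.511  0.0819 0.029 ] [0.5615 0.0921 0.0594]
 cover scene 78 [526.2 131.7  38.6 139.3   7.1] [0.5128 0.1767 0.0645]
top 54 [538.1  91.2  52.1   6.5   4.8] [0.5356 0.0908 0.0776] [0.512  0.0879 0.065 ] [0.5641 0.0954 0.0831]
 cover top 245 [5.341e+02 1.326e+02 6.460e+01 1.338e+02 5.000e-01] [0.528  0.1686 0.0656]
wrist 2265 [539.4  85.9  54.1  18.4   3. ] [0.539  0.0901 0.0765] [0.512  0.0771 0.0368] [0.5661 0.0963 0.0891]
 cover wrist 7821 [534.6 140.5  63.2 119.7   0.8] [0.5345 0.1749 0.0651]
```

The force stop (13.5 N, no further travel) and the plate face at y≈0.088 show the shuttle is home. Next I retreat and go over to the lever.

```bash
python3 - <<'E'
from h import *
plan([((.547,.03,.054),(3.6,30),3),((.50,.02,.20),(3.6,30),4),((.47,.04,.36),(3.6,0),6),((.50,.2,.37),(3.6,0),5),((.5217,.370,.36),(3.6,0),5)],1)
E
```

```text
-0.16,-0.01,-0.09,0,0.001,0,1,-0.15,0,-0.09,0,0.001,0,1,-0.16,-0.01,-0.09,0,0.001,0,1
  -> [0.5465 0.0296 0.0542]
0.17,-0.12,-0.32,0,0,0,1,0.17,-0.11,-0.33,0,0,0,1,0.16,-0.12,-0.32,0,0,0,1,0.17,-0.12,-0.33,0,0,0,1
  -> [0.4999 0.0199 0.2002]
0.16,-0.05,-0.21,0,-0.028,0,1,0.15,-0.04,-0.23,0,-0.028,0,1,0.12,-0.05,-0.24,0,-0.028,0,1,0.11,-0.05,-0.25,0,-0.028,0,1,0.08,-0.05,-0.25,0,-0.028,0,1,0.06,-0.04,-0.26,0,-0.028,0,1
  -> [0.4703 0.0402 0.3596]
0.32,0.08,-0.02,0,0,0,1,0.31,0.08,-0.02,0,0,0,1,0.32,0.08,-0.03,0,0,0,1,0.31,0.08,-0.02,0,0,0,1,0.32,0.08,-0.02,0,0,0,1
  -> [0.5004 0.2004 0.3698]
0.34,0.06,0.02,0,0,0,1,0.33,0.07,0.02,0,0,0,1,0.34,0.06,0.01,0,0,0,1,0.33,0.06,0.02,0,0,0,1,0.34,0.07,0.02,0,0,0,1
  -> [0.5219 0.37   0.36  ]
```

Call:
send_rows(
  steps=[-0.16,-0.01,-0.09,0,0,0,1,-0.15,0,-0.09,0,0,0,1,-0.16,-0.01,-0.09,0,0,0,1,0.17,-0.12,-0.32,0,0,0,1,0.17,-0.11,-0.33,0,0,0,1,0.16,-0.12,-0.32,0,0,0,1,0.17,-0.12,-0.33,0,0,0,1],
)

```text
t: 16.2
ee_pos: [0.4987, 0.0235, 0.2015]
tool_rot: [-0.188, 0.661, 0.705, 0.175]
contact_force: [1.5, -0.3, 0.5]
width: 0.0006
gripper_force: 0.0
```

Call:
send_rows(
  steps=[0.16,-0.05,-0.21,0,-0.028,0,1,0.15,-0.04,-0.23,0,-0.028,0,1,0.12,-0.05,-0.24,0,-0.028,0,1,0.11,-0.05,-0.25,0,-0.028,0,1,0.08,-0.05,-0.25,0,-0.028,0,1,0.06,-0.04,-0.26,0,-0.028,0,1],
)

```text
t: 16.8
ee_pos: [0.4697, 0.0443, 0.3614]
tool_rot: [0.005, 0.684, 0.73, -0.004]
contact_force: [-0.5, 1.7, -0.4]
width: 0.0004
gripper_force: 0.0
```

Call:
send_rows(
  steps=[0.32,0.08,-0.02,0,0,0,1,0.31,0.08,-0.02,0,0,0,1,0.32,0.08,-0.03,0,0,0,1,0.31,0.08,-0.02,0,0,0,1,0.32,0.08,-0.02,0,0,0,1,0.34,0.06,0.02,0,0,0,1,0.33,0.07,0.02,0,0,0,1,0.34,0.06,0.01,0,0,0,1,0.33,0.06,0.02,0,0,0,1,0.34,0.07,0.02,0,0,0,1],
)

```text
t: 17.8
ee_pos: [0.5208, 0.3755, 0.3583]
tool_rot: [0.003, 0.684, 0.73, -0.004]
contact_force: [0.6, 0.2, 0.5]
width: 0.0006
gripper_force: 0.0
```

```bash
python3 - <<'E'
from h import *
st()
# shuttle/cover check + lever from top
c=cap('top');P=cloud(c);H=hsv(c);h,s,v=H[...,0],H[...,1],H[...,2];z=P[...,2]
q=((h<6)|(h>174))&(s>150)&(P[...,0]>.48)&(P[...,0]<.6)&(P[...,1]>-.1)&(P[...,1]<.2)&(z<.09)
if q.sum()>5: print('plate',rect(P[q]),np.median(P[q],0).round(4))
plan([((.5217,.3705,.292),3.6,3)],1)
E
```

```text
t 17.8 p [0.5208 0.3755 0.3583] yaw 3.73 z [-0.001 -0.011 -1.   ] F [0.6 0.2 0.5] w 0.0006 g 0.0 j7 -0.6
plate [537.5  92.4  52.6   8.2   3.5] [0.5333 0.0908 0.0779]
-0.04,0.01,0.22,0,0.001,0.001,1,-0.04,0,0.21,0,0.001,0.001,1,-0.04,0.01,0.22,0,0.001,0.001,1
  -> [0.5218 0.3701 0.2916]
```

Call:
send_rows(
  steps=[-0.04,0.01,0.22,0,0.001,0,1,-0.04,0,0.21,0,0.001,0,1,-0.03,0,0.22,0,0.001,0,1,0,0,0.1,0,0,0,1,0,0,0.15,0,0,0,1,0,0,0.15,0,0,0,1],
)

```text
t: 18.45
ee_pos: [0.5227, 0.365, 0.254]
tool_rot: [-0.0, 0.683, 0.73, 0.001]
contact_force: [-0.5, 1.9, 3.6]
width: 0.0004
gripper_force: 1.9
```

Call:
send_rows(
  steps=[0,0,0.15,0,0,0,1,0,0,0.15,0,0,0,1,0,0,0.1,0,0,0,1,0,0,0,0,0,0,1],
)

```text
t: 18.85
ee_pos: [0.5224, 0.3684, 0.2147]
tool_rot: [-0.001, 0.682, 0.731, 0.003]
contact_force: [-0.6, 6.2, 7.9]
width: 0.0005
gripper_force: 4.1
```

```bash
python3 - <<'E'
from h import *
st()
E
```

```text
t 18.85 p [0.5224 0.3684 0.2147] yaw 3.96 z [ 0.003  0.006 -1.   ] F [-0.6  6.2  7.9] w 0.0005 g 4.1 j7 -0.57
```

Call:
send_rows(
  steps=[0,0,0.06,0,0,0,1,0,0,0.04,0,0,0,1,0,0,0,0,0,0,1],
)

```text
t: 19.15
ee_pos: [0.5225, 0.3683, 0.2057]
tool_rot: [-0.001, 0.682, 0.731, 0.003]
contact_force: [-1.1, 5.4, 9.1]
width: 0.0006
gripper_force: 5.0
```

```bash
python3 - <<'E'
from h import *
st()
E
```

```text
t 19.15 p [0.5225 0.3683 0.2057] yaw 3.95 z [ 0.003  0.007 -1.   ] F [-1.1  5.4  9.1] w 0.0006 g 5.0 j7 -0.57
```

Call:
send_rows(
  steps=[0,0,0.04,0,0,0,1,0,0,0,0,0,0,1],
)

```text
t: 19.35
ee_pos: [0.5224, 0.3681, 0.2018]
tool_rot: [-0.001, 0.682, 0.731, 0.003]
contact_force: [-2.0, 5.7, 10.5]
width: 0.0006
gripper_force: 5.3
```

Call:
send_rows(
  steps=[0,0,0.04,0,0,0,1,0,0,0,0,0,0,1],
)

```text
t: 19.55
ee_pos: [0.5225, 0.3679, 0.1978]
tool_rot: [-0.001, 0.682, 0.731, 0.003]
contact_force: [-2.4, 5.7, 10.9]
width: 0.0005
gripper_force: 5.4
```

```bash
cat > ram.py <<'E'
from h import *
st()
c=cap('scene');P=cloud(c);z=P[...,2];H=hsv(c)
q=(P[...,0]>.515)&(P[...,0]<.55)&(P[...,1]>.192)&(P[...,1]<.224)&(z>.19)&(z<.33); print('ram top z',np.percentile(z[q],[50,90,98]).round(4),q.sum())
L=(P[...,0]>.505)&(P[...,0]<.54)&(P[...,1]>.28)&(P[...,1]<.43)&(z>.12)&(z<.3)&(H[...,2]<70)
if L.sum()>5:
    k=np.polyfit(P[L][:,1],z[L],1); print('lever slope',k.round(3),L.sum())
q=(P[...,0]>.50)&(P[...,0]<.57)&(P[...,1]>.14)&(P[...,1]<.25)&(z>.04)&(z<.075)&(H[...,1]<60); print('cover z',np.percentile(z[q],[50,90]).round(4) if q.sum()>5 else None,q.sum())
E
python3 ram.py
```

```text
t 19.55 p [0.5225 0.3679 0.1978] yaw 3.93 z [ 0.003  0.006 -1.   ] F [-2.4  5.7 10.9] w 0.0005 g 5.4 j7 -0.56
ram top z [0.2517 0.2765 0.2782] 171
lever slope [-0.21   0.306] 250
cover z [0.0639 0.0667] 391
```

Call:
send_rows(
  steps=[0,0,0.03,0,0,0,1,0,0,0,0,0,0,1],
)

```text
t: 19.8
ee_pos: [0.5225, 0.3677, 0.1949]
tool_rot: [-0.001, 0.683, 0.731, 0.003]
contact_force: [-2.6, 3.6, 11.4]
width: 0.0008
gripper_force: 5.5
```

Call:
send_rows(
  steps=[0,0,0.03,0,0,0,1,0,0,0,0,0,0,1],
)

```text
t: 20.0
ee_pos: [0.5225, 0.3674, 0.1918]
tool_rot: [-0.001, 0.683, 0.731, 0.003]
contact_force: [-2.8, 4.2, 11.1]
width: 0.0005
gripper_force: 5.6
```

```bash
python3 ram.py
```

```text
t 20.0 p [0.5225 0.3674 0.1918] yaw 3.91 z [ 0.003  0.005 -1.   ] F [-2.8  4.2 11.1] w 0.0005 g 5.6 j7 -0.56
ram top z [0.2489 0.2748 0.2761] 176
lever slope [-0.487  0.401] 279
cover z [0.064  0.0668] 398
```

Call:
send_rows(
  steps=[0,0,0.03,0,0,0,1,0,0,0.03,0,0,0,1,0,0,0,0,0,0,1],
)

```text
t: 20.35
ee_pos: [0.5226, 0.3668, 0.1866]
tool_rot: [-0.001, 0.683, 0.731, 0.003]
contact_force: [-3.5, 2.0, 15.4]
width: 0.0004
gripper_force: 7.3
```

```bash
python3 ram.py; python3 - <<'E'
from h import *
c=cap('scene'); cv2.imwrite('pics/s3c.png',cv2.resize(c['img'][110:300,200:420,::-1],None,fx=3,fy=3,interpolation=2))
E
```

```text
t 20.35 p [0.5226 0.3668 0.1866] yaw 3.88 z [ 0.002  0.005 -1.   ] F [-3.5  2.  15.4] w 0.0004 g 7.3 j7 -0.56
ram top z [0.2488 0.2734 0.2749] 164
lever slope [-0.607  0.441] 297
cover z [0.064 0.067] 394
```

View pics/s3c.png

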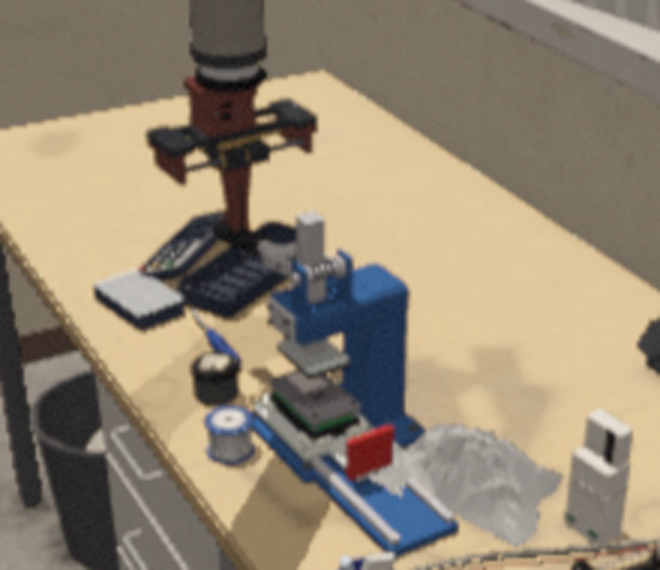

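The lever stands fully down (force rising to 15 N at the stop), with the ram about 22 mm down and under its lever stroke. Closed fingertips sit further back than stated, which explains the earlier slide over the plate. Now the full strokes.

Call:
send_rows(
  steps=[0,0,-0.25,0,0,0,1,0,0,-0.25,0,0,0,1,0,0,-0.25,0,0,0,1,0,0,-0.25,0,0,0,1,0,0,0,0,0,0,1,0,0,0,0,0,0,1],
)

```text
t: 21.05
ee_pos: [0.5222, 0.3642, 0.2835]
tool_rot: [0.0, 0.683, 0.73, 0.0]
contact_force: [-0.6, -0.5, -0.6]
width: -0.0001
gripper_force: 0.0
```

```bash
python3 ram.py
```

```text
t 21.05 p [0.5222 0.3642 0.2835] yaw 3.81 z [ 0.  0. -1.] F [-0.6 -0.5 -0.6] w -0.0001 g 0.0 j7 -0.58
ram top z [0.2476 0.2727 0.2749] 168
lever slope [0.219 0.191] 133
cover z [0.064  0.0669] 385
```

Call:
send_rows(
  steps=[0.05,0,0.2,0,0,0,1,0,0,0.2,0,0,0,1,0,0,0.2,0,0,0,1,0,0,0.2,0,0,0,1,0,0,0.12,0,0,0,1,0,0,0.05,0,0,0,1,0,0,0,0,0,0,1],
)

```text
t: 21.8
ee_pos: [0.5219, 0.3713, 0.1867]
tool_rot: [-0.001, 0.683, 0.731, 0.001]
contact_force: [-0.7, 3.5, 8.4]
width: 0.0004
gripper_force: 4.6
```

```bash
python3 ram.py
```

```text
t 21.8 p [0.5219 0.3713 0.1867] yaw 3.87 z [ 0.001  0.003 -1.   ] F [-0.7  3.5  8.4] w 0.0004 g 4.6 j7 -0.57
ram top z [0.2425 0.256  0.2579] 113
lever slope [-0.436  0.383] 290
cover z [0.0636 0.0665] 329
```

Call:
send_rows(
  steps=[0,0,0.05,0,0,0,1,0,0,0,0,0,0,1],
)

```text
t: 22.05
ee_pos: [0.5221, 0.3713, 0.1849]
tool_rot: [-0.001, 0.683, 0.73, 0.002]
contact_force: [-7.0, 0.1, 24.8]
width: 0.0006
gripper_force: 11.3
```

Call:
send_rows(
  steps=[0,0,0.03,0,0,0,1,0,0,0,0,0,0,1],
)

```text
t: 22.25
ee_pos: [0.5222, 0.3714, 0.1842]
tool_rot: [-0.001, 0.683, 0.73, 0.003]
contact_force: [-10.9, -3.4, 38.2]
width: 0.0002
gripper_force: 17.1
```

```bash
python3 ram.py
```

```text
t 22.25 p [0.5222 0.3714 0.1842] yaw 3.84 z [ 0.002  0.005 -1.   ] F [-10.9  -3.4  38.2] w 0.0002 g 17.1 j7 -0.57
ram top z [0.2399 0.2546 0.2569] 119
lever slope [-0.538  0.42 ] 300
cover z [0.0637 0.0665] 330
```

Call:
send_rows(
  steps=[0,0,-0.3,0,0,0,1,0,0,-0.3,0,0,0,1,0,0,-0.25,0,0,0,1,0,0,-0.2,0,0,0,1,0,0,0,0,0,0,1,0,0,0,0,0,0,1],
)

```text
t: 22.9
ee_pos: [0.5213, 0.3687, 0.2821]
tool_rot: [-0.0, 0.683, 0.73, -0.001]
contact_force: [-1.2, -0.1, -0.6]
width: 0.0003
gripper_force: 0.0
```

Call:
send_rows(
  steps=[0,0,0.2,0,0,0,1,0,0,0.2,0,0,0,1,0,0,0.2,0,0,0,1,0,0,0.2,0,0,0,1,0,0,0.12,0,0,0,1,0,0,0.08,0,0,0,1,0,0,0,0,0,0,1],
)

```text
t: 23.6
ee_pos: [0.5218, 0.3707, 0.1853]
tool_rot: [-0.001, 0.683, 0.73, 0.001]
contact_force: [-5.5, 0.6, 19.8]
width: 0.0004
gripper_force: 9.2
```

```bash
python3 ram.py
```

```text
t 23.6 p [0.5218 0.3707 0.1853] yaw 3.84 z [ 0.     0.003 -1.   ] F [-5.5  0.6 19.8] w 0.0004 g 9.2 j7 -0.57
ram top z [0.2307 0.2377 0.2391] 70
lever slope [-0.547  0.423] 299
cover z [0.0626 0.0689] 268
```

Call:
send_rows(
  steps=[0,0,-0.3,0,0,0,1,0,0,-0.3,0,0,0,1,0,0,-0.25,0,0,0,1,0,0,-0.15,0,0,0,1,0,0,0,0,0,0,1,0,0,0,0,0,0,1],
)

```text
t: 24.25
ee_pos: [0.5211, 0.3688, 0.2817]
tool_rot: [-0.0, 0.683, 0.73, -0.001]
contact_force: [0.6, 0.2, -0.2]
width: 0.0002
gripper_force: 0.0
```

Call:
send_rows(
  steps=[0,0,0.2,0,0,0,1,0,0,0.2,0,0,0,1,0,0,0.1,0,0,0,1,0,0,0.1,0,0,0,1,0,0,0,0,0,0,1],
)

```text
t: 24.75
ee_pos: [0.5213, 0.3717, 0.2236]
tool_rot: [-0.001, 0.683, 0.731, 0.001]
contact_force: [-3.0, 2.8, 13.5]
width: 0.0004
gripper_force: 6.4
```

Call:
send_rows(
  steps=[0,0,0.07,0,0,0,1,0,0,0.07,0,0,0,1,0,0,0,0,0,0,1],
)

```text
t: 25.05
ee_pos: [0.5213, 0.3721, 0.2108]
tool_rot: [-0.001, 0.683, 0.731, 0.002]
contact_force: [-3.8, 3.5, 17.2]
width: 0.0004
gripper_force: 8.4
```

```bash
python3 ram.py
```

```text
t 25.05 p [0.5213 0.3721 0.2108] yaw 3.91 z [ 0.001  0.004 -1.   ] F [-3.8  3.5 17.2] w 0.0004 g 8.4 j7 -0.57
ram top z [0.2255 0.2292 0.2303] 60
lever slope [0.147 0.189] 223
cover z [0.0612 0.0731] 385
```

Call:
send_rows(
  steps=[0,0,0.07,0,0,0,1,0,0,0.05,0,0,0,1,0,0,0,0,0,0,1],
)

```text
t: 25.4
ee_pos: [0.5214, 0.3717, 0.1992]
tool_rot: [-0.001, 0.683, 0.731, 0.002]
contact_force: [-3.4, 2.2, 18.6]
width: 0.0006
gripper_force: 9.1
```

Call:
send_rows(
  steps=[0,0,0.05,0,0,0,1,0,0,0.05,0,0,0,1,0,0,0,0,0,0,1],
)

```text
t: 25.7
ee_pos: [0.5215, 0.3712, 0.1907]
tool_rot: [-0.001, 0.683, 0.731, 0.002]
contact_force: [-9.2, -0.6, 27.0]
width: 0.0003
gripper_force: 13.1
```

```bash
python3 ram.py
```

```text
t 25.7 p [0.5215 0.3712 0.1907] yaw 3.86 z [ 0.001  0.004 -1.   ] F [-9.2 -0.6 27. ] w 0.0003 g 13.1 j7 -0.57
ram top z [0.2207 0.2241 0.2257] 44
lever slope [-0.381  0.365] 276
cover z [0.0574 0.0687] 391
```

Call:
send_rows(
  steps=[0,0,0.03,0,0,0,1,0,0,0,0,0,0,1,0,0,0,0,0,0,1],
)

```text
t: 26.05
ee_pos: [0.5216, 0.371, 0.1887]
tool_rot: [-0.001, 0.683, 0.73, 0.002]
contact_force: [-9.9, -2.1, 31.2]
width: 0.0003
gripper_force: 14.9
```

```bash
python3 ram.py
```

```text
t 26.05 p [0.5216 0.371  0.1887] yaw 3.85 z [ 0.001  0.004 -1.   ] F [-9.9 -2.1 31.2] w 0.0003 g 14.9 j7 -0.57
ram top z [0.2221 0.2249 0.2261] 38
lever slope [-0.437  0.383] 278
cover z [0.0572 0.0682] 381
```

Call:
send_rows(
  steps=[0,0,-0.3,0,0,0,1,0,0,-0.3,0,0,0,1,0,0,-0.25,0,0,0,1,0,0,-0.15,0,0,0,1,0,0,0,0,0,0,1,0,0,0,0,0,0,1],
)

```text
t: 26.7
ee_pos: [0.5211, 0.3687, 0.2828]
tool_rot: [-0.0, 0.683, 0.73, -0.001]
contact_force: [0.1, -0.9, -0.8]
width: 0.0004
gripper_force: 0.0
```

Call:
send_rows(
  steps=[0,0,0.1,0,0,0,1,0,0,0.08,0,0,0,1,0,0,0.05,0,0,0,1,0,0,0,0,0,0,1],
)

```text
t: 27.1
ee_pos: [0.5211, 0.3698, 0.2611]
tool_rot: [-0.001, 0.683, 0.73, -0.0]
contact_force: [-3.5, -0.1, 8.3]
width: 0.0004
gripper_force: 3.7
```

Call:
send_rows(
  steps=[0,0,0.05,0,0,0,1,0,0,0.03,0,0,0,1,0,0,0,0,0,0,1],
)

```text
t: 27.4
ee_pos: [0.5212, 0.3713, 0.2548]
tool_rot: [-0.001, 0.683, 0.731, 0.001]
contact_force: [-4.3, 2.2, 12.4]
width: 0.0006
gripper_force: 5.7
```

```bash
python3 ram.py
```

```text
t 27.4 p [0.5212 0.3713 0.2548] yaw 3.88 z [ 0.     0.003 -1.   ] F [-4.3  2.2 12.4] w 0.0006 g 5.7 j7 -0.58
ram top z [0.2232 0.2315 0.2337] 59
lever slope [0.291 0.163] 161
cover z [0.0567 0.0686] 392
```

Call:
send_rows(
  steps=[0,0,0.05,0,0,0,1,0,0,0.05,0,0,0,1,0,0,0,0,0,0,1],
)

```text
t: 27.75
ee_pos: [0.5213, 0.3697, 0.2427]
tool_rot: [-0.0, 0.683, 0.73, -0.0]
contact_force: [-1.5, 2.1, 3.7]
width: 0.0003
gripper_force: 1.8
```

Call:
send_rows(
  steps=[0,0,0.05,0,0,0,1,0,0,0.03,0,0,0,1,0,0,0,0,0,0,1],
)

```text
t: 28.05
ee_pos: [0.5216, 0.3705, 0.2366]
tool_rot: [-0.001, 0.683, 0.73, 0.001]
contact_force: [-2.5, 2.4, 11.5]
width: 0.0002
gripper_force: 5.2
```

```bash
python3 ram.py
```

```text
t 28.05 p [0.5216 0.3705 0.2366] yaw 3.84 z [ 0.     0.002 -1.   ] F [-2.5  2.4 11.5] w 0.0002 g 5.2 j7 -0.58
ram top z [0.2227 0.2257 0.2328] 52
lever slope [0.209 0.182] 189
cover z [0.057  0.0687] 392
```

Call:
send_rows(
  steps=[0,0,0.05,0,0,0,1,0,0,0.05,0,0,0,1,0,0,0,0,0,0,1],
)

```text
t: 28.4
ee_pos: [0.5216, 0.3715, 0.2287]
tool_rot: [-0.001, 0.683, 0.731, 0.002]
contact_force: [-7.1, 1.8, 20.9]
width: 0.0004
gripper_force: 10.7
```

```bash
cat > lev.py <<'E'
from h import *
st()
c=cap('top');P=cloud(c);z=P[...,2];v=hsv(c)[...,2]
q=(P[...,0]>.50)&(P[...,0]<.545)&(P[...,1]>.385)&(P[...,1]<.425)&(z>.12)&(z<.30)&(v<80)
print('grip end',q.sum(),np.median(P[q],0).round(4) if q.sum()>3 else '')
q=(P[...,0]>.523)&(P[...,0]<.541)&(P[...,1]>.197)&(P[...,1]<.217)&(z>.19)&(z<.33); print('ram top',np.percentile(z[q],[10,50,90]).round(4),q.sum())
q=(P[...,0]>.515)&(P[...,0]<.53)&(P[...,1]>.25)&(P[...,1]<.32)&(z>.12)&(z<.30)
if q.sum()>5: print('shaft',np.polyfit(P[q][:,1],z[q],1).round(3),q.sum(),np.median(P[q],0).round(4))
E
python3 lev.py; python3 ram.py
```

```text
t 28.4 p [0.5216 0.3715 0.2287] yaw 3.87 z [ 0.001  0.005 -1.   ] F [-7.1  1.8 20.9] w 0.0004 g 10.7 j7 -0.57
grip end 0 
ram top [0.2209 0.2245 0.2277] 73
shaft [0.034 0.222] 152 [0.5238 0.2911 0.2319]
t 28.45 p [0.5216 0.3715 0.2289] yaw 3.86 z [ 0.001  0.005 -1.   ] F [-6.1  2.3 21.4] w 0.0002 g 10.5 j7 -0.57
ram top z [0.222  0.2259 0.2302] 45
lever slope [0.258 0.16 ] 202
cover z [0.057  0.0691] 385
```

Call:
send_rows(
  steps=[0,0,0.04,0,0,0,1,0,0,0.03,0,0,0,1,0,0,0,0,0,0,1],
)

```text
t: 28.8
ee_pos: [0.5216, 0.372, 0.2232]
tool_rot: [-0.001, 0.683, 0.731, 0.003]
contact_force: [-8.6, 0.2, 27.7]
width: 0.0005
gripper_force: 14.0
```

```bash
python3 lev.py
```

```text
t 28.8 p [0.5216 0.372  0.2232] yaw 3.88 z [ 0.002  0.006 -1.   ] F [-8.6  0.2 27.7] w 0.0005 g 14.0 j7 -0.57
grip end 0 
ram top [0.2211 0.2236 0.2264] 71
shaft [0.018 0.224] 156 [0.524  0.2909 0.229 ]
```

Call:
send_rows(
  steps=[0,0,0.05,0,0,0,1,0,0,0.03,0,0,0,1,0,0,0,0,0,0,1],
)

```text
t: 29.15
ee_pos: [0.5217, 0.3723, 0.2164]
tool_rot: [-0.002, 0.683, 0.731, 0.003]
contact_force: [-11.3, 0.1, 34.0]
width: 0.0003
gripper_force: 17.0
```

```bash
python3 lev.py; python3 ram.py
```

```text
t 29.15 p [0.5217 0.3723 0.2164] yaw 3.88 z [ 0.002  0.007 -1.   ] F [-11.3   0.1  34. ] w 0.0003 g 17.0 j7 -0.57
grip end 0 
ram top [0.22   0.2235 0.2257] 72
shaft [-0.024  0.232] 158 [0.5239 0.289  0.2255]
t 29.2 p [0.5217 0.3723 0.2165] yaw 3.89 z [ 0.002  0.007 -1.   ] F [-11.1   0.3  33.9] w 0.0006 g 16.8 j7 -0.57
ram top z [0.2211 0.2247 0.2278] 44
lever slope [0.208 0.172] 225
cover z [0.0563 0.0678] 380
```

The lever has gone stiff (34 N, ram no longer moving) and the cover top measures about 57 mm, so it is shut. I release the lever, clear away and verify.

Call:
send_rows(
  steps=[0,0,-0.3,0,0,0,1,0,0,-0.3,0,0,0,1,0,0,-0.3,0,0,0,1,0,0,-0.3,0,0,0,1,0.2,-0.3,-0.1,0,0,0,1,0.2,-0.3,0,0,0,0,1,0.3,-0.3,0,0,0,0,1,0,0,0,0,0,0,1,0,0,0,0,0,0,1],
)

```text
t: 30.15
ee_pos: [0.4265, 0.4328, 0.3395]
tool_rot: [0.0, 0.683, 0.731, -0.001]
contact_force: [0.7, 0.1, -0.4]
width: 0.0007
gripper_force: 0.0
```

```bash
python3 lev.py; python3 plate.py; python3 - <<'E'
from h import *
def cov(c):
    P=cloud(c);z=P[...,2];H=hsv(c);d=P[...,:2]-np.array([.532,.2075]);a=np.radians(3.6)
    x=d[...,0]*np.cos(a)+d[...,1]*np.sin(a);y=-d[...,0]*np.sin(a)+d[...,1]*np.cos(a)
    return x,y,z,H
c=cap('scene');x,y,z,H=cov(c)
q=(abs(x)<.027)&(y>-.048)&(y<-.037)&(z>.03)&(z<.12);print('cover now scene',q.sum(),np.median(z[q]),np.percentile(z[q],[20,80]))
c0=dict(np.load('scene0.npz'));x,y,z0,_=cov(c0);q=(abs(x)<.027)&(y>-.189)&(y<-.178)&(z0>.03)&(z0<.12);print('before',q.sum(),np.median(z0[q]),np.percentile(z0[q],[20,80]))
x,y,z,H=cov(c);q=(abs(x)<.008)&(abs(y)<.008)&(z>.19);print('ram top now',np.median(z[q]),q.sum())
x,y,z0,_=cov(c0);q=(abs(x)<.008)&(abs(y)<.008)&(z0>.26);print('ram top before',np.median(z0[q]),q.sum())
cv2.imwrite('pics/fin.png',cv2.resize(c['img'][140:320,220:420,::-1],None,fx=3.3,fy=3.3,interpolation=2))
E
```

```text
t 30.15 p [0.4265 0.4328 0.3395] yaw 3.9 z [-0.001 -0.002 -1.   ] F [ 0.7  0.1 -0.4] w 0.0007 g 0.0 j7 -0.79
grip end 147 [0.5193 0.3999 0.2791]
ram top [0.2216 0.2242 0.2269] 70
shaft [0.228 0.187] 177 [0.524  0.2908 0.2511]
t 30.2 p [0.4278 0.4318 0.3398] yaw 3.76 z [-0.    -0.002 -1.   ] F [-0.6 -0.6 -0.4] w 0.0003 g 0.0 j7 -0.79
scene 177 [538.   86.4  52.6  11.3   5.6] [0.5372 0.0867 0.0553] [0.5118 0.0793 0.0298] [0.5642 0.0938 0.078 ]
 cover scene 236 [535.9 147.5  60.6 107.7   6.6] [0.5288 0.1731 0.0605]
top 52 [537.   91.3  52.2   5.9   3.4] [0.5349 0.0908 0.0775] [0.5109 0.088  0.0685] [0.5631 0.0952 0.0842]
 cover top 261 [533.7  58.5 277.1  63.1  89.6] [0.5293 0.1698 0.0578]
cover now scene 55 0.056093282503410544 [0.05389075 0.06176232]
before 83 0.06146505288226948 [0.04752232 0.06517536]
ram top now 0.22283563009970786 13
ram top before 0.2915665069344633 14
```

View pics/fin.png

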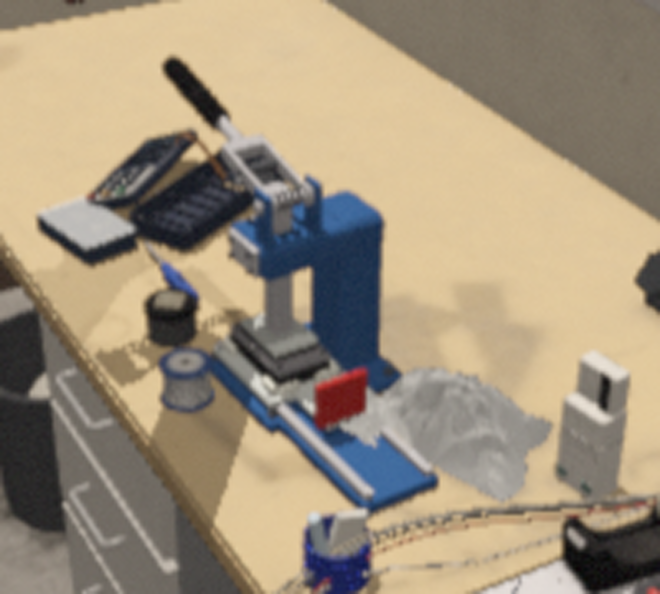

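The ram pad sits on the cover, and the top camera reads it 8 mm lower than before (65.9 to 57.8 mm). The lever is up, the shuttle is home, and the cup, spool, pot and screwdriver are undisturbed.

```bash
python3 -c "
from h import *
print(r.sign_off())"
```

```text
the job is handed in; nothing more can be done
None
```

I handed the job in at about 30 s: the orange wedge is flat in its orange slot, the shuttle is home, the reader's cover is pressed shut with the ram down on it, and the lever is back up; on the first push the fingers slid over the red plate, so I backed off and pushed it again to the stop.

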